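# Prise open the stuck lid of a vacuum packer with a spatula

### The arm

A 6-joint arm with a two-finger parallel gripper is mounted at the origin on the work surface. World frame = base frame: x ahead of the robot, y to its left, z up, the work surface at z = 0. Lengths are in m, angles in rad, forces in N, time in s.
With the tool pointing down it reaches from about 0.325 to 0.775 m from the base axis. Payload 5.5 kg.
Tool frame: the origin (TCP) lies on the mounting face of the last link; the fingertips stand 173 mm ahead of it and the grasp point (between the pads) lies 155 mm ahead of it; z points along the fingers, y is the line along which they close (so a half turn about z gives the same grasp; the last joint's range is limited). The gripper opens to 85 mm and grips with 20 to 120 N. Pads are 22 mm wide; open, the fingers measure 114 mm over their backs; the gripper's body (76 mm by 85 mm) begins 54 mm behind the grasp point. The pads swing forward as they close: fully open they stand 13 mm farther back than shut.
Start: joints at [1.061, 0.091, 1.231, -0, 1.82, -0.057], TCP at [0.262, 0.54, 0.405] pointing down, gripper open.
Joint ranges: [-2.87, 2.87], [-0.86, 2.18], [0.17, 2.46], [-1.51, 4.65], [0.06, 2.69], [-2.65, 2.65]. Speed limits (rad/s): [2.57, 2.57, 3.01, 3.14, 3.14, 3.14].

### API

Orientations are given as a unit quaternion [w, x, y, z].
In Python, from rig import r gives the robot as it stands. The module is installed in compiled form; this text tells all that it offers.
- The arm moves only by the tool move_arm, never from a script. Its arguments are lists of equal length, an entry for each row: "slide": the shift along the tool's x, y, z in mm, a list of three; "spin": the turn about the tool's z in rad; "claw": the opening, from 0 (shut) to 1 (fully open). A call has 1 to 5 rows; each row is the pose to reach, as a shift and turn from the pose commanded when the call began, along the tool's axes at that moment; what a row does not reach only later rows make up. A row lasts 1/10 s, in which the tool goes at most 50 mm and 8.59 degrees, less where a joint would pass 70% of its speed; a pose out of reach is approached as far as the arm can. A call with a gripper value outside its range is refused whole. The fingers move at their own pace and stop on an object; "newtons" is the grip in N (left out, the last holds). Time passes only in rows, so rows that repeat a pose let the fingers close. It gives the time, the measured TCP pose, the force, the opening and the grip force at its end, in the units of the state.
- r.get_obs(): the state, without advancing time (a new reading comes with each control period).
- r.snapshot(name): name is "scene" or "top" or "wrist"; returns (picture, depth): 400x640x3 uint8, red, green, blue; 400x640 float32, m along the optical axis (not along the pixel's ray), 0 where there is no reading.
- r.calibration(name): a dict with "vertical_fov" (degrees; the focal length in pixels is half the picture's height over the tangent of half this angle, whatever the lens; pixels are square), "cx", "cy" (the principal point, pixels), "k1" (the pictures are not rectified: a ray, as slopes to the right and down, at radius r is drawn at 1 + k1 r^2 times it, then the intrinsics apply), "R" (3x3) and "t" (3): a world point X has camera coordinates R X + t; the wrist camera has in their place "hand_eye" (4x4, takes a point from camera to tool coordinates, whose origin is the TCP and whose axes are the flange's). Camera axes: x right, y down, z forward; pixel columns grow to the right and rows downward; lengths in m; the calibration is good to about 2 mm. A picture is of the moment at which its call begins: read the wrist's pose just before it. calibration takes no time and is no camera call.
- r.job_done(): hands the job in; it is judged then, once.
The state is a dict: "clock": time; "joint_pos": joint angles; "joint_velocities": joint speeds; "joint_efforts": joint torques, N m; "ee_pos": TCP position; "orientation": TCP orientation; "ft_force": force on the tool from outside, world axes, zero at the start; "wrist_torque": the same for the moment, N m; "gripper_width": finger opening in m; "finger_force": force on a finger pad.
Only numpy, scipy, OpenCV 4.12 (cv2) and the standard library are available. Lean on these libraries where they do the work, as an engineer would, in place of code of your own. Each camera call takes 0.05 s, during which the arm holds its last target. There are 200 camera calls.

### The job

The clear lid of the vacuum packer is stuck down on its gasket. Take the spatula from its rest, feel along the front edge of the lid for the one notch in the rubber skirt where the blade goes in, lever the lid up with it there and swing it all the way open to its stop; then put the spatula back on its rest and let go. Keep the hand itself off the packer and leave everything else on the counter alone.

Things in the scene. Friction and masses are not known exactly. Their poses are not given: they have to be found in the camera images.
- packer: low chamber vacuum packer of plain stainless steel, fixed, 300 deep (x) by 270 wide (y). Origin: centre of its underside, on the counter. x points from its front (robot side) to its hinge side, z up. Its front and side rims are flat on top, 90 mm above the counter; the grey hinge housing at the rear (x = +90 to +150 mm) is 120 mm high. The clear lid lies on it on a black gasket
- sill_edge (a point): middle of the packer's upper front edge, 90 mm high, axes as the packer's; the blade can be levered over it. 18 mm of bare flat rim run back to the lid's front edge; the gap under it, 3.5 mm high and 20 mm deep to the gasket, is filled by a rubber skirt (2 mm behind the lid's edge) but for one notch 60 mm wide, centred anywhere within 35 mm of the middle and not measured: find it by touch
- lid_edge (a point): middle of the lower front edge of the lid (moves with it); x along the lid from this edge to the hinge, z out of the lid's top. Shut, it lies 18 mm behind and 3.5 mm above sill_edge. The lid is clear with an aluminium frame, 217 mm from hinge to front edge, 250 wide, 8 mm thick at the front edge, about 0.3 kg (varies), without a handle
- lid_hinge (a point): middle of the lid's hinge axis (level, along the packer's y), in the plane of the lid's underside, 93.5 mm above the counter, 235 mm behind sill_edge
- lid (a joint): angle of the lid in rad: 0 shut, growing as the front edge rises, stop at 1.25 (wide open). The hinge is stiff (friction about 0.55 N m) and the lid stays at any angle; lifting the shut lid takes about 4 N at its front edge
- spatula: stiff spatula with a dark wooden handle and a flat steel blade. Origin: centre of the handle, on its axis; x towards the blade tip, z out of the flat of the blade (up as it lies on its rest). Handle 110 long, 22 wide (y), 18 thick (z), from x = -55 to +55 mm; blade 30 wide and 2 mm thick in the handle's mid plane, from the handle to x = +140 mm. Mass about 0.13 kg (varies), balanced at about x = +40 mm
- blade_tip (a point): middle of the straight front end of the spatula's blade, 140 mm ahead of the handle's centre, half way through its thickness; axes as the spatula's
- rest: low aluminium spatula rest fixed to the counter: base plate 190 (x) by 70 mm, 6 mm thick, with two cross bars 60 mm wide and 16 mm thick: one under the rear of the handle (x = -85 mm, top 30 mm high), one under the blade (x = +55 mm, top 38 mm high). Origin: centre of its underside; x in the direction of the lying blade
- rest_seat (a point): where the spatula's origin lies when it is on its rest: x = -45 mm of the rest, 39 mm above the counter
- pan: small steel pan, 170 by 110 by 50 mm high, fixed; it stands on one side of the packer and the rest on the other. Origin at its underside
- spoon: loose spoon 200 mm long on the counter, not to be disturbed
- brush: loose brush 200 mm long on the counter, not to be disturbed
- bowl: loose white bowl, radius 60, 55 mm high, not to be disturbed
- can: loose can, radius 33, 100 mm high, not to be disturbed
- bottle: loose amber bottle, radius 30, 190 mm high, not to be disturbed
- jar: small loose jar, radius 20, 60 mm high, on the counter in front, not to be disturbed
- mug: loose white mug, radius 38, 90 mm high, not to be disturbed
Not all that is in view belongs to the job. Leave any blue look-alike of the rest alone.

How it is judged:
On the way, in this order (a step that is already met when the one before it is completed fails the run):
1. the tip of the blade is in the notch under the lid's front edge, the lid still down (x of blade_tip in the frame of lid_edge between 0.008 and 0.03 m and z of blade_tip in the frame of lid_edge between -0.006 and 0 m and value of joint lid below 0.03 rad), for 0.05 s.
2. the lid is levered off its gasket by the spatula (value of joint lid above 0.06 rad and contact force between spatula and packer above 0.5 N), for 0.05 s.
3. the lid is swung wide open (value of joint lid above 1.12 rad), for 0.2 s.
At the end, for the whole second after the job is handed in: the lid stands open at more than 1.12 rad (its stop is at 1.25) and is still; the spatula lies at rest and released on its rest, its origin within 30 mm of rest_seat, level within 0.15 rad and along the rest within 0.35 rad (value of joint lid above 1.12 rad and velocity of joint lid below 0.05 rad/s and distance between spatula and rest_seat below 0.03 m and angle between spatula's own z axis and vertical below 0.15 rad and angle between the x axis of spatula and the x axis of rest, either way round below 0.35 rad and linear speed of spatula below 0.02 m/s); the robot touches nothing.
It fails at once if the hand or arm itself pushed on the packer or its lid (over 3 N) (contact force between any of the fingers, the arm and packer above 3 N).
It fails at once if a bystander was moved by more than 25 mm (distance of any of spoon, brush, bowl, can, bottle, jar, mug from where it was at the start of the episode above 0.025 m).
It also fails if it takes over 72 s, if anything falls off the work surface, if the arm or the gripper's body presses on something with over 40 N, if the wrist force passes 120 N, or if a joint passes its speed limit or range.

## Working session

There is one attempt and no reset: what is moved stays moved. The work goes in short steps, Python scripts to look and compute and a tool call to move; the robot and the scene stay as the last step left them, time stands still between calls to the robot, and variables do not carry over. Pictures are saved under pics/ and viewed, at most 10 in all, crops included, and the job is handed in when it is done.

Besides the shell and the picture viewer there is one more tool, called after "Call:" as name([rows], argument=value, ...), one row to a line, values as JSON. move_arm: Moves the arm, as the interface text tells. Its arguments: {"type":"object","properties":{"slide":{"type":"array"},"spin":{"type":"array"},"claw":{"type":"array"},"newtons":{"type":"number"}},"required":["slide","spin","claw"]}

```bash
mkdir -p pics; cat > h.py <<'E'
import numpy as np, cv2
from rig import r
from scipy.spatial.transform import Rotation as Ro
def intr(n):
    c=r.calibration(n); f=200/np.tan(np.radians(c["vertical_fov"]/2)); return c,f
def ext(n):
    c,_=intr(n)
    if "R" in c: R=np.array(c["R"]); t=np.array(c["t"]); return R.T, -R.T@t
    o=r.get_obs(); w,x,y,z=o["orientation"]; T=np.eye(4); T[:3,:3]=Ro.from_quat([x,y,z,w]).as_matrix(); T[:3,3]=o["ee_pos"]
    M=T@np.array(c["hand_eye"]); return M[:3,:3],M[:3,3]
def slopes(n,uv):
    c,f=intr(n); p=(np.atleast_2d(uv).astype(float)-[c["cx"],c["cy"]])/f; q=p.copy()
    for _ in range(10): q=p/(1+c["k1"]*(q**2).sum(1,keepdims=True))
    return q
def plane(n,uv,z,E=None):
    A,o=E or ext(n); q=slopes(n,uv); d=np.c_[q,np.ones(len(q))]@A.T
    return o+d*((z-o[2])/d[:,2])[:,None]
def cloud(n,depth,E=None):
    A,o=E or ext(n); v,u=np.mgrid[:400,:640]; q=slopes(n,np.c_[u.ravel(),v.ravel()])
    P=(np.c_[q,np.ones(len(q))]*depth.reshape(-1,1))@A.T+o
    return P.reshape(400,640,3)
def save(n,im): cv2.imwrite("pics/"+n+".png",im[:,:,::-1])
E
python3 - <<'E'
from h import *
print(r.get_obs())
for n in("top","scene"):
    p,d=r.snapshot(n); save(n,p); np.savez(n,p=p,d=d); A,o=ext(n); print(n,o,A[:,2],intr(n))
E
```

```text
{'clock': 0.0, 'joint_pos': array([ 1.06130621e+00,  9.18668772e-02,  1.23194710e+00, -2.41707882e-05,
        1.81979901e+00, -5.66728653e-02]), 'joint_velocities': array([-1.06785794e-05,  2.83879977e-03,  1.03724588e-03, -5.99830829e-04,
        2.70386684e-04,  4.88041101e-04]), 'joint_efforts': array([-4.07988618e-04, -4.58743894e+01, -4.18018377e+01, -1.61203343e-04,
        1.19510564e-02, -1.54231520e-05]), 'ee_pos': array([0.26251496, 0.53957868, 0.40351115]), 'orientation': array([-2.70906726e-04,  2.24482036e-01,  9.74477704e-01, -9.73235665e-04]), 'ft_force': array([ 0.08597208, -0.00752821, -0.65654843]), 'wrist_torque': array([0.0367094 , 0.02448364, 0.0023489 ]), 'finger_force': 0.0, 'gripper_width': 0.08530034903364613}
top [ 0.32610275 -0.10342626  1.5541514 ] [ 0.15689565 -0.00444366 -0.98760519] ({'vertical_fov': 51.47592261429218, 'cx': 315.65802458720407, 'cy': 200.7841633650674, 'k1': -0.045248869009592525, 'R': array([[-0.00757359, -0.99996589,  0.0032961 ],
       [-0.98758615,  0.00696258, -0.15692396],
       [ 0.15689565, -0.00444366, -0.98760519]]), 't': array([-0.1060756 ,  0.56665826,  1.48326429])}, np.float64(414.8656587249511))
scene [ 1.48936913 -0.00259987  1.25850188] [-0.63472485 -0.06930495 -0.76962406] ({'vertical_fov': 49.735470231316114, 'cx': 324.8232832136547, 'cy': 197.6408833104302, 'k1': -0.023265434805418206, 'R': array([[-0.1145138 ,  0.99340915,  0.00498502],
       [ 0.7642061 ,  0.09129669, -0.63847784],
       [-0.63472485, -0.06930495, -0.76962406]]), 't': array([ 0.1668624 , -0.33442205,  1.91373274])}, np.float64(431.49921867317374))
```

View pics/top.png

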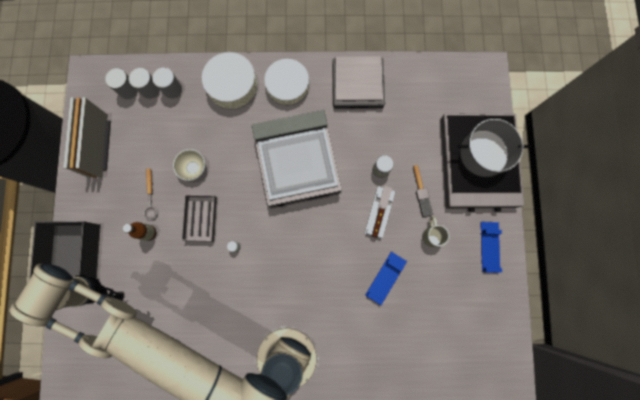

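View pics/scene.png

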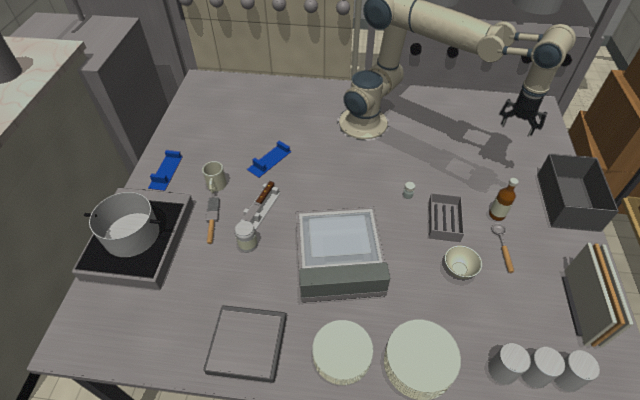

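The top view shows the packer around (298,165), the rest with the spatula at (380,212) with the handle towards the robot, the can at (385,163) and the jar at (232,246). I'll measure the spatula and packer next.

```bash
python3 - <<'E'
from h import *
z=np.load("top.npz"); p,d=z["p"],z["d"]; C=cloud("top",d)
hsv=cv2.cvtColor(p,cv2.COLOR_RGB2HSV)
# packer: heights
def sub(x0,x1,y0,y1,z0,z1): return (C[...,0]>x0)&(C[...,0]<x1)&(C[...,1]>y0)&(C[...,1]<y1)&(C[...,2]>z0)&(C[...,2]<z1)
for nm,b in dict(rim=(.3,.95,-.25,.2,.075,.112),hous=(.3,.95,-.25,.2,.112,.14),all=(.3,.95,-.25,.2,.075,.14),rest=(.3,.7,-.45,-.2,.012,.07)).items():
    m=sub(*b).astype(np.uint8); n,l,s,c=cv2.connectedComponentsWithStats(m)
    i=1+s[1:,4].argmax(); P=C[l==i]; R=cv2.minAreaRect(P[:,:2].astype(np.float32))
    print(nm,s[i],P.mean(0).round(3),np.array(R[0]).round(4),R[1],R[2]); print(cv2.boxPoints(R).round(3).tolist())
reg=sub(.3,.7,-.45,-.15,.02,.08)
h,s,v=[hsv[...,i].astype(int) for i in range(3)]
m=((h<15)&(s>90)&(v<170)).astype(np.uint8); m[:, :355]=0; m[:,405:]=0; m[:180]=0;m[245:]=0
uv=np.argwhere(m)[:,::-1]; P=plane("top",uv,.046); R=cv2.minAreaRect(P[:,:2].astype(np.float32)); print("handle",len(uv),R,cv2.boxPoints(R).round(3).tolist())
big=cv2.resize(p[120:250,220:420],(800,520),interpolation=cv2.INTER_CUBIC); save("crop1",big)
E
```

```text
rim [ 254  125   87   81 3012] [ 0.684 -0.046  0.098] [ 0.691  -0.0449] (0.24485401809215546, 0.2704980671405792) 11.625306129455566
[[0.5440000295639038, 0.06300000101327896], [0.5979999899864197, -0.20200000703334808], [0.8379999995231628, -0.15299999713897705], [0.7839999794960022, 0.1120000034570694]]
hous [ 268  139   59   50 1699] [ 0.691 -0.044  0.116] [ 0.6914 -0.0448] (0.14923830330371857, 0.18891796469688416) 11.825180053710938
[[0.5989999771118164, 0.03200000151991844], [0.6380000114440918, -0.15299999713897705], [0.7839999794960022, -0.12200000137090683], [0.7450000047683716, 0.06300000101327896]]
all [ 251  110   90   96 6188] [ 0.716 -0.039  0.107] [ 0.7192 -0.0393] (0.3023722469806671, 0.27067577838897705) 11.477566719055176
[[0.5440000295639038, 0.06300000101327896], [0.5979999899864197, -0.20200000703334808], [0.8939999938011169, -0.1420000046491623], [0.8399999737739563, 0.12300000339746475]]
rest [365 185  29  53 472] [ 0.528 -0.35   0.041] [ 0.5273 -0.3504] (0.0634392723441124, 0.19588638842105865) 71.56854248046875
[[0.42399999499320984, -0.3499999940395355], [0.6100000143051147, -0.41100001335144043], [0.6299999952316284, -0.35100001096725464], [0.4440000057220459, -0.289000004529953]]
handle 95 ((0.4841126501560211, -0.3370915353298187), (0.015306261368095875, 0.1060643196105957), 73.4797134399414) [[0.4309999942779541, -0.32899999618530273], [0.5329999923706055, -0.36000001430511475], [0.5370000004768372, -0.3449999988079071], [0.4350000023841858, -0.3149999976158142]]
```

View pics/crop1.png

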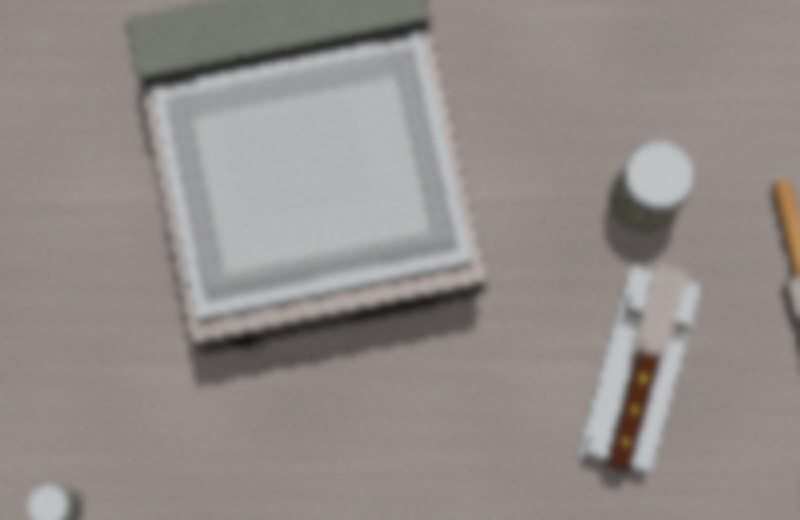

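Call:
move_arm([
  [-33,-37,0],
  [-66,-74,0],
  [-100,-111,0],
  [-133,-148,0],
  [-167,-186,0],
], spin=[0,0,0,0,0], claw=[1,1,1,1,1])

```text
clock: 0.6
ee_pos: [0.331, 0.2984, 0.4041]
orientation: [-0.0, 0.224, 0.975, -0.0]
ft_force: [1.9, -0.0, -0.0]
gripper_width: 0.0855
finger_force: 0.0
```

Call:
move_arm([
  [-33,-37,0],
  [-66,-74,0],
  [-100,-111,0],
  [-133,-148,0],
  [-167,-186,0],
], spin=[0,0,0,0,0], claw=[1,1,1,1,1])

```text
clock: 1.1
ee_pos: [0.3994, 0.0589, 0.4045]
orientation: [0.0, 0.224, 0.975, 0.0]
ft_force: [1.0, 0.5, -0.2]
gripper_width: 0.0854
finger_force: 0.0
```

Call:
move_arm([
  [-33,-37,0],
  [-66,-74,0],
  [-100,-111,0],
  [-133,-148,0],
  [-167,-186,0],
], spin=[0,0,0,0,0], claw=[1,1,1,1,1])

```text
clock: 1.6
ee_pos: [0.4681, -0.1807, 0.4043]
orientation: [-0.0, 0.225, 0.974, 0.0]
ft_force: [0.8, 1.4, -0.9]
gripper_width: 0.0848
finger_force: 0.0
```

Call:
move_arm([
  [-33,-37,0],
  [-66,-74,0],
  [-100,-111,0],
  [-116,-128,0],
  [-116,-128,0],
], spin=[0,-0.05,-0.1,-0.15,-0.15], claw=[1,1,1,1,1])

```text
clock: 2.1
ee_pos: [0.5165, -0.3476, 0.4021]
orientation: [-0.002, 0.152, 0.988, 0.001]
ft_force: [-0.6, -0.0, -0.2]
gripper_width: 0.0856
finger_force: 0.0
```

```bash
cat >> h.py <<'E'
def tool(): # grasp point, tool axes
    o=r.get_obs(); w,x,y,z=o["orientation"]; R=Ro.from_quat([x,y,z,w]).as_matrix(); p=np.array(o["ee_pos"]); return p,R,p+.155*R[:,2]
def goto(g,yaw=None):
    p,R,q=tool(); y0=np.arctan2(-R[1,0],-R[0,0])
    print("grasp",q.round(4),"bladeyaw",y0.round(4),"slide mm",(R.T@(np.array(g)-q)*1000).round(1),"spin",None if yaw is None else round(-(yaw-y0),3))
E
python3 - <<'E'
from h import *
E=ext("wrist"); p,d=r.snapshot("wrist"); save("w1",p); np.savez("w1",p=p,d=d,A=E[0],o=E[1])
goto([.517,-.347,.039],-.3); print(E, r.get_obs()["joint_pos"])
E
```

```text
grasp [ 0.5161 -0.3455  0.2478] bladeyaw -0.3053 slide mm [ -1.9  -1.3 208.8] spin -0.005
(array([[ 3.01491365e-01,  9.07647038e-01,  2.92027073e-01],
       [ 9.53468893e-01, -2.87055284e-01, -9.21755629e-02],
       [ 1.65037785e-04,  3.06228866e-01, -9.51957906e-01]]), array([ 0.44082516, -0.32243477,  0.37150573])) [-6.44833298e-01  1.50959659e-01  1.16935827e+00  9.03533950e-05
  1.82438094e+00 -1.91030670e+00]
```

View pics/w1.png

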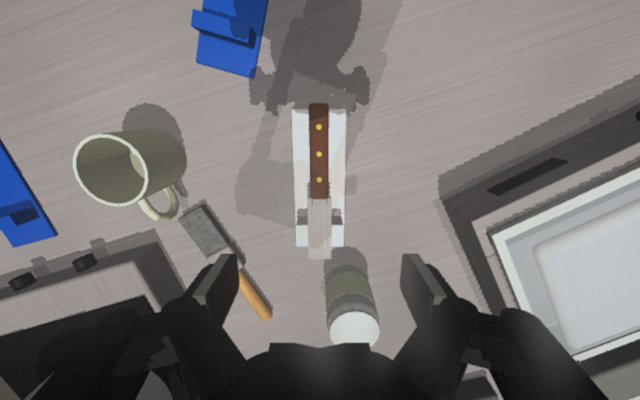

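The wrist view shows the handle from (318,104) to (318,198), the blade tip at (319,258), and the packer's front right corner near (442,180). I'll measure the spatula from here.

```bash
python3 - <<'E'
from h import *
z=np.load("w1.npz"); p=z["p"]; E=(z["A"],z["o"])
hsv=cv2.cvtColor(p,cv2.COLOR_RGB2HSV); h,s,v=[hsv[...,i].astype(int) for i in range(3)]
m=(((h<15)&(s>110)&(v<150))).astype(np.uint8); m[:90]=0;m[215:]=0;m[:,:295]=0;m[:,345:]=0
uv=np.argwhere(m)[:,::-1]; P=plane("wrist",uv,.048,E); R=cv2.minAreaRect(P[:,:2].astype(np.float32)); print(len(uv),R); print(cv2.boxPoints(R).round(4).tolist())
print("tip",plane("wrist",[[308,258],[331,258]],.04,E).round(4))
C=cloud("wrist",z["d"],E); m=(C[...,2]>.082)&(C[...,2]<.094)&(C[...,0]>.4)&(C[...,1]>-.25)&(np.arange(640)[None]>430)
P=C[m]; print(len(P),P.mean(0)); a=np.array([.98,.199]); 
b=np.array([-.199,.98]); w=P[:,:2]@b; 
# front edge: min along a per bin of w
for k in np.arange(w.min(),w.max(),.02):
    q=P[(w>=k)&(w<k+.02)]; print(round(k,3),(q[:,:2]@a).min().round(4),q[:,2].mean().round(4))
E
```

```text
679 ((0.480599045753479, -0.3356093466281891), (0.016895249485969543, 0.07451054453849792), 72.88011169433594)
[[0.4424999952316284, -0.3327000141143799], [0.513700008392334, -0.3546000123023987], [0.5187000036239624, -0.3384999930858612], [0.44749999046325684, -0.3165999948978424]]
tip [[ 0.6137 -0.3925  0.04  ]
 [ 0.6228 -0.3635  0.04  ]]
5020 [ 0.60471143 -0.12489234  0.08926419]
-0.316 0.5461 0.0893
-0.296 0.5465 0.0894
-0.276 0.5464 0.0893
-0.256 0.5458 0.0894
-0.236 0.5459 0.0893
-0.216 0.5456 0.0893
-0.196 0.5456 0.0893
-0.176 0.5454 0.0892
-0.156 0.5454 0.0889
-0.136 0.5467 0.0833
```

Call:
move_arm([
  [-1,-1,50],
  [-2,-2,100],
  [-2,-2,150],
  [-2,-2,190],
  [-2,-2,209],
], spin=[0,-0.007,-0.007,-0.007,-0.007], claw=[1,1,1,1,1])

```text
clock: 2.65
ee_pos: [0.5165, -0.3444, 0.1905]
orientation: [-0.003, 0.147, 0.989, 0.002]
ft_force: [-0.5, -0.0, -0.3]
gripper_width: 0.0856
finger_force: 0.0
```

Call:
move_arm([
  [0,0,0],
  [0,0,0],
  [0,0,0],
  [0,0,0],
  [0,0,0],
], spin=[0,0,0,0,0], claw=[0.6,0.3,0,0,0], newtons=100)

```text
clock: 3.15
ee_pos: [0.5183, -0.3472, 0.1985]
orientation: [0.002, 0.147, 0.989, -0.001]
ft_force: [-0.1, -1.0, 0.0]
gripper_width: 0.0201
finger_force: 98.1
```

```bash
python3 - <<'E'
from h import *
o=r.get_obs(); print({k:o[k] for k in("gripper_width","finger_force","ft_force","wrist_torque")}); goto([.5175,-.347,.039],-.298)
E
```

```text
{'gripper_width': 0.020132985613254047, 'finger_force': 98.12497615814209, 'ft_force': array([-0.14686809, -0.96044548,  0.02052564]), 'wrist_torque': array([-0.01901894,  0.00924305, -0.02823314])}
grasp [ 0.5188 -0.3476  0.0435] bladeyaw -0.2958 slide mm [1.4 0.2 4.5] spin 0.002
```

Call:
move_arm([
  [0,0,-30],
  [0,0,-75],
  [0,0,-120],
  [25,36,-120],
  [50,73,-120],
], spin=[0,0,0,0,-0.1], claw=[0,0,0,0,0])

```text
clock: 3.65
ee_pos: [0.4911, -0.2626, 0.3186]
orientation: [0.002, 0.098, 0.995, -0.001]
ft_force: [0.2, 0.8, -2.1]
gripper_width: 0.0196
finger_force: 98.5
```

```bash
python3 - <<'E'
from h import *
goto([.4397,-.0957,.125],.203)
E
```

```text
grasp [ 0.4918 -0.2629  0.1636] bladeyaw -0.1966 slide mm [ 83.9 153.9  38. ] spin -0.4
```

Call:
move_arm([
  [21,38,0],
  [42,77,0],
  [63,115,0],
  [84,154,10],
  [84,154,38],
], spin=[-0.08,-0.18,-0.3,-0.4,-0.4], claw=[0,0,0,0,0])

```text
clock: 4.15
ee_pos: [0.4384, -0.0916, 0.2812]
orientation: [0.004, -0.105, 0.994, -0.0]
ft_force: [1.8, -0.4, -2.6]
gripper_width: 0.0201
finger_force: 98.6
```

Call:
move_arm([
  [0,0,0],
], spin=[0], claw=[0])

```text
clock: 4.25
ee_pos: [0.4376, -0.0938, 0.2749]
orientation: [-0.002, -0.103, 0.995, 0.001]
ft_force: [0.1, -0.4, -2.3]
gripper_width: 0.0202
finger_force: 98.5
```

```bash
python3 - <<'E'
from h import *
goto([.4397,-.0957,.125],.203); print(r.get_obs()["ft_force"],r.get_obs()["wrist_torque"])
E=ext("wrist"); p,d=r.snapshot("wrist"); save("w2",p); np.savez("w2",p=p,d=d,A=E[0],o=E[1])
E
```

```text
grasp [ 0.4369 -0.0937  0.1199] bladeyaw 0.2061 slide mm [-2.3 -2.6 -5.2] spin 0.003
[ 0.1327828  -0.44559452 -2.26308276] [-0.02822973  0.07187989  0.01186348]
```

View pics/w2.png

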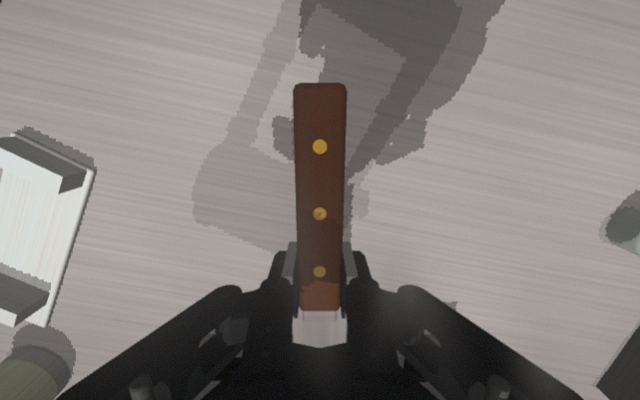

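The wrist view shows the handle straight in the grip, from (320,85) to (320,310), with the blade hidden by the hand. I'll read the spatula's pitch from depth.

```bash
python3 - <<'E'
from h import *
z=np.load("w2.npz"); E=(z["A"],z["o"]); C=cloud("wrist",z["d"],E); p,R,q=tool()
def prof(C):
    for v in range(95,300,25):
        Q=C[v-3:v+4,308:333].reshape(-1,3); L=(Q-q)@R; print(v,np.median(L,0).round(4))
    Q=C[325:340,300:340].reshape(-1,3); print("blade",np.median((Q-q)@R,0).round(4))
prof(C)
for n in("top","scene"):
    pp,d=r.snapshot(n); np.savez(n+"2",p=pp,d=d); C=cloud(n,d)
    L=(C-q)@R; m=(L[...,0]<-.045)&(L[...,0]>-.16)&(abs(L[...,1])<.025)&(abs(L[...,2])<.02)
    Q=L[m]; print(n,m.sum()); 
    if m.sum()>20: print(Q.min(0).round(4),Q.max(0).round(4),np.polyfit(Q[:,0],Q[:,2],1).round(4),Q.mean(0).round(4))
E
```

```text
95 [ 0.0851  0.0025 -0.0033]
120 [ 0.0756  0.0025 -0.0033]
145 [ 0.0655  0.0025 -0.0034]
170 [ 0.0549  0.0025 -0.0031]
195 [ 0.0436  0.0026 -0.003 ]
220 [ 0.0317  0.0026 -0.0031]
245 [ 0.019   0.0026 -0.0029]
270 [ 0.0056  0.0026 -0.003 ]
295 [-0.0087  0.0026 -0.0028]
blade [-0.0393  0.0021  0.0053]
top 21
[-0.1585 -0.0242  0.0005] [-0.0938  0.0078  0.0179] [-0.2282 -0.0188] [-0.115  -0.0067  0.0075]
scene 122
[-0.1599 -0.02   -0.0042] [-0.0455  0.0176  0.0199] [-0.1031 -0.0058] [-0.0829 -0.0015  0.0028]
```

Call:
move_arm([
  [-20,0,0],
  [-41,0,0],
  [-41,0,8],
  [-41,0,15],
  [-41,0,15],
], spin=[0,0,0,0,0], claw=[0,0,0,0,0])

```text
clock: 4.9
ee_pos: [0.4783, -0.0873, 0.2615]
orientation: [-0.001, -0.101, 0.995, 0.0]
ft_force: [0.4, -0.1, -2.0]
gripper_width: 0.0199
finger_force: 98.5
```

Call:
move_arm([
  [0,0,1],
  [0,0,2],
  [0,0,3],
  [0,0,4],
  [0,0,4],
], spin=[0,0,0,0,0], claw=[0,0,0,0,0])

```text
clock: 5.4
ee_pos: [0.4788, -0.0868, 0.2587]
orientation: [0.0, -0.102, 0.995, -0.0]
ft_force: [-0.2, 0.4, -1.7]
gripper_width: 0.0203
finger_force: 98.5
```

```bash
cat >> h.py <<'E'
A2=np.array([.9795,.2016]);B2=np.array([-.2016,.9795])
def rep():
    p,R,q=tool();o=r.get_obs()
    print("tip fwd of sill mm",((q[:2]@A2+.105-.5455)*1e3).round(2),"lat",((q[:2]@B2+.1824)*1e3).round(2),"blade z",((q[2]-.0055)*1e3).round(2),"F",o["ft_force"].round(2),"M",o["wrist_torque"].round(3),"yaw",np.arctan2(-R[1,0],-R[0,0]).round(4),"tilt",R[:2,2].round(4),"w",o["gripper_width"].round(4),o["clock"])
E
python3 -c "from h import *;rep()"
```

```text
Traceback (most recent call last):
  File "h.py", line 31, in rep
    print("tip fwd of sill mm",((q[:2]@A2+.105-.5455)*1e3).round(2),"lat",((q[:2]@B2+.1824)*1e3).round(2),"blade z",((q[2]-.0055)*1e3).round(2),"F",o["ft_force"].round(2),"M",o["wrist_torque"].round(3),"yaw",np.arctan2(-R[1,0],-R[0,0]).round(4),"tilt",R[:2,2].round(4),"w",o["gripper_width"].round(4),o["clock"])
                                                                                                                                                                                                                                                                                 ^^^^^^^^^^^^^^^^^^^^^^^^
AttributeError: 'float' object has no attribute 'round'
```

Call:
move_arm([
  [0,0,1.5],
  [0,0,3],
  [0,0,4.5],
  [0,0,5.5],
  [0,0,5.5],
], spin=[0,0,0,0,0], claw=[0,0,0,0,0])

```text
clock: 5.9
ee_pos: [0.4788, -0.0868, 0.2529]
orientation: [-0.0, -0.102, 0.995, 0.0]
ft_force: [-0.0, 0.3, -2.1]
gripper_width: 0.02
finger_force: 98.5
```

```bash
sed -i 's/o\["gripper_width"\].round(4)/o["gripper_width"]/' h.py
python3 -c "from h import *;rep()"
```

```text
tip fwd of sill mm 10.96 lat 0.91 blade z 92.4 F [-0.01  0.33 -2.12] M [ 0.019 -0.     0.011] yaw 0.2042 tilt [-0.0005  0.0001] w 0.020003569434350887 5.9
```

Call:
move_arm([
  [0,0,0.5],
  [0,0,1],
  [0,0,1],
], spin=[0,0,0], claw=[0,0,0])

```text
clock: 6.2
ee_pos: [0.4788, -0.0868, 0.2521]
orientation: [-0.0, -0.102, 0.995, 0.0]
ft_force: [0.4, 0.3, -1.3]
gripper_width: 0.0203
finger_force: 98.5
```

Call:
move_arm([
  [0,0,0.5],
  [0,0,1],
  [0,0,1],
], spin=[0,0,0], claw=[0,0,0])

```text
clock: 6.5
ee_pos: [0.4789, -0.0868, 0.2511]
orientation: [-0.0, -0.102, 0.995, 0.0]
ft_force: [0.2, -0.2, -0.9]
gripper_width: 0.0199
finger_force: 98.5
```

```bash
python3 -c "from h import *;rep()"
```

```text
tip fwd of sill mm 11.03 lat 0.89 blade z 90.59 F [ 0.19 -0.21 -0.93] M [-0.036 -0.003 -0.032] yaw 0.2043 tilt [-0.0001  0.    ] w 0.019900366736529746 6.5
```

Call:
move_arm([
  [0,0,0.5],
  [0,0,1],
  [0,0,1.5],
  [0,0,1.5],
], spin=[0,0,0,0], claw=[0,0,0,0])

```text
clock: 6.9
ee_pos: [0.4789, -0.0868, 0.2501]
orientation: [0.0, -0.102, 0.995, -0.0]
ft_force: [-1.2, 1.2, 1.6]
gripper_width: 0.0203
finger_force: 98.8
```

```bash
python3 -c "from h import *;rep()"
```

```text
tip fwd of sill mm 11.18 lat 0.78 blade z 89.59 F [-1.18  1.17  1.59] M [-0.001 -0.031  0.023] yaw 0.2042 tilt [ 0.0006 -0.0001] w 0.020265919686570058 6.9
```

Call:
move_arm([
  [0,0,-1.8],
  [-4,0,-1.8],
  [-8,0,-1.8],
  [-11,0,-1.8],
  [-11,0,-1.8],
], spin=[0,0,0,0,0], claw=[0,0,0,0,0])

```text
clock: 7.4
ee_pos: [0.4892, -0.0847, 0.2508]
orientation: [-0.002, -0.102, 0.995, 0.0]
ft_force: [-5.9, -1.9, 0.8]
gripper_width: 0.0201
finger_force: 98.9
```

```bash
python3 -c "from h import *;rep()"
```

```text
tip fwd of sill mm 20.94 lat 0.9 blade z 90.27 F [-5.87 -1.92  0.77] M [-0.092  0.873  0.043] yaw 0.2041 tilt [-0.0045 -0.0004] w 0.020066647999922995 7.4
```

Call:
move_arm([
  [4,0,-0.3],
  [4,12,-0.3],
  [4,25,-0.3],
  [0,25,-0.3],
  [0,25,-0.3],
], spin=[0,0,0,0,0], claw=[0,0,0,0,0])

```text
clock: 7.9
ee_pos: [0.4833, -0.0588, 0.2509]
orientation: [-0.003, -0.103, 0.995, 0.001]
ft_force: [-10.2, 1.8, 0.3]
gripper_width: 0.0202
finger_force: 98.9
```

```bash
python3 -c "from h import *;rep()"
```

```text
tip fwd of sill mm 20.08 lat 27.74 blade z 90.39 F [-10.23   1.77   0.32] M [0.236 1.436 0.308] yaw 0.2062 tilt [-0.0067  0.0008] w 0.02015290879026026 7.9
```

Call:
move_arm([
  [4,0,0],
  [4,-25,0],
  [4,-50,0],
  [0,-50,0],
  [0,-50,0],
], spin=[0,0,0,0,0], claw=[0,0,0,0,0])

```text
clock: 8.4
ee_pos: [0.4951, -0.1088, 0.2518]
orientation: [0.0, -0.102, 0.995, 0.0]
ft_force: [-0.1, 0.7, -1.3]
gripper_width: 0.0203
finger_force: 98.6
```

```bash
python3 -c "from h import *;rep()"
```

```text
tip fwd of sill mm 22.57 lat -23.95 blade z 91.32 F [-0.1   0.75 -1.35] M [-0.022 -0.001  0.014] yaw 0.2037 tilt [0.0006 0.0004] w 0.020315159996063682 8.4
```

Call:
move_arm([
  [-4,0,0],
  [-8,0,0],
  [-11,0,0],
  [-11,0,0],
], spin=[0,0,0,0], claw=[0,0,0,0])

```text
clock: 8.8
ee_pos: [0.5058, -0.1063, 0.2518]
orientation: [0.0, -0.102, 0.995, 0.0]
ft_force: [-0.3, -0.4, -2.1]
gripper_width: 0.02
finger_force: 98.6
```

```bash
python3 -c "from h import *;rep()"
```

```text
tip fwd of sill mm 33.57 lat -23.66 blade z 91.27 F [-0.32 -0.38 -2.07] M [ 0.012 -0.001  0.037] yaw 0.2051 tilt [0.0001 0.0001] w 0.019958336449689952 8.8
```

Call:
move_arm([
  [0,0,-3],
  [0,0,-7],
  [0,0,-12],
  [0,0,-18],
  [0,0,-24],
], spin=[0,0,0,0,0], claw=[0,0,0,0,0], newtons=120)

```text
clock: 9.3
ee_pos: [0.5054, -0.1068, 0.2761]
orientation: [-0.0, -0.102, 0.995, 0.0]
ft_force: [1.4, 0.8, -5.7]
gripper_width: 0.02
finger_force: 120.8
```

```bash
python3 - <<'E'
from h import *
rep(); p,R,q=tool()
E=ext("wrist"); p,d=r.snapshot("wrist"); C=cloud("wrist",d,E)
for v in (95,145,195,245,295):
    L=(C[v-3:v+4,308:333].reshape(-1,3)-q)@R; print(v,np.median(L,0).round(4))
p,d=r.snapshot("scene"); save("s3",cv2.resize(p[150:330,180:460],(800,514)))
E
```

```text
tip fwd of sill mm 32.94 lat -24.0 blade z 115.57 F [ 1.38  0.76 -5.71] M [ 0.07   0.22  -0.015] yaw 0.2042 tilt [-0.0005  0.0002] w 0.020033471534124842 9.3
95 [ 0.0845  0.0015 -0.0059]
145 [ 0.065   0.0015 -0.0058]
195 [ 0.0431  0.0015 -0.0052]
245 [ 0.0185  0.0015 -0.0048]
295 [-0.0096  0.0015 -0.0044]
```

View pics/s3.png

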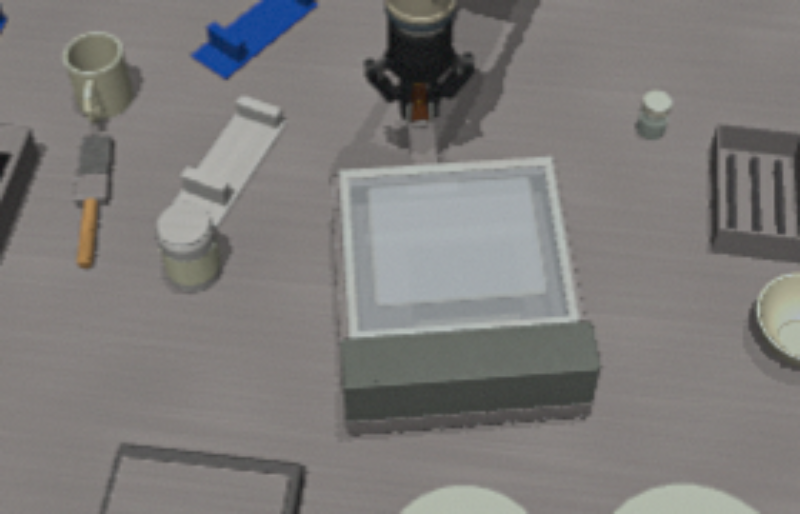

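Call:
move_arm([
  [-3,0,-17],
  [-8,0,-37],
  [-15,0,-56],
  [-24,0,-74],
  [-34,0,-92],
], spin=[0,0,0,0,0], claw=[0,0,0,0,0])

```text
clock: 9.9
ee_pos: [0.5385, -0.1001, 0.3683]
orientation: [-0.001, -0.102, 0.995, -0.0]
ft_force: [-0.3, 0.6, -6.6]
gripper_width: 0.0196
finger_force: 120.7
```

```bash
cat >> h.py <<'E'
def pitch():
    p,R,q=tool(); E=ext("wrist"); p,d=r.snapshot("wrist"); C=cloud("wrist",d,E)
    Q=((C[90:300,310:331].reshape(-1,3)-q)@R); k=np.polyfit(Q[:,0],Q[:,2],1); print("pitch",k.round(4))
E
python3 -c "from h import *;rep();pitch();rep()"
```

```text
tip fwd of sill mm 66.44 lat -24.17 blade z 207.77 F [-0.3   0.59 -6.64] M [-0.063  0.647  0.034] yaw 0.2035 tilt [-0.0022 -0.0002] w 0.019551431389269878 9.9
pitch [-0.0461 -0.004 ]
tip fwd of sill mm 68.46 lat -24.43 blade z 211.25 F [-4.36  1.41 -2.2 ] M [0.1   0.817 0.131] yaw 0.2041 tilt [ 0.0037 -0.0011] w 0.01955437116353734 9.95
```

Call:
move_arm([
  [-12,0,-16],
  [-26,0,-31],
  [-41,0,-44],
  [-58,0,-56],
  [-75,0,-66],
], spin=[0,0,0,0,0], claw=[0,0,0,0,0])

```text
clock: 10.45
ee_pos: [0.6122, -0.085, 0.4345]
orientation: [-0.0, -0.101, 0.995, -0.0]
ft_force: [-1.5, -1.1, -3.3]
gripper_width: 0.0197
finger_force: 120.9
```

```bash
python3 - <<'E'
from h import *
rep();pitch();rep()
p,d=r.snapshot("scene"); save("s4",cv2.resize(p[100:330,180:460],(700,575)))
E
```

```text
tip fwd of sill mm 141.87 lat -24.43 blade z 273.96 F [-1.46 -1.13 -3.27] M [-0.205  0.722 -0.043] yaw 0.2031 tilt [-0.0008 -0.0009] w 0.019742060069105526 10.45
pitch [-0.0303 -0.0042]
tip fwd of sill mm 144.07 lat -24.22 blade z 274.94 F [-3.27  0.55 -1.4 ] M [0.006 0.129 0.02 ] yaw 0.2042 tilt [ 0.0027 -0.0005] w 0.019827216321310268 10.5
```

View pics/s4.png

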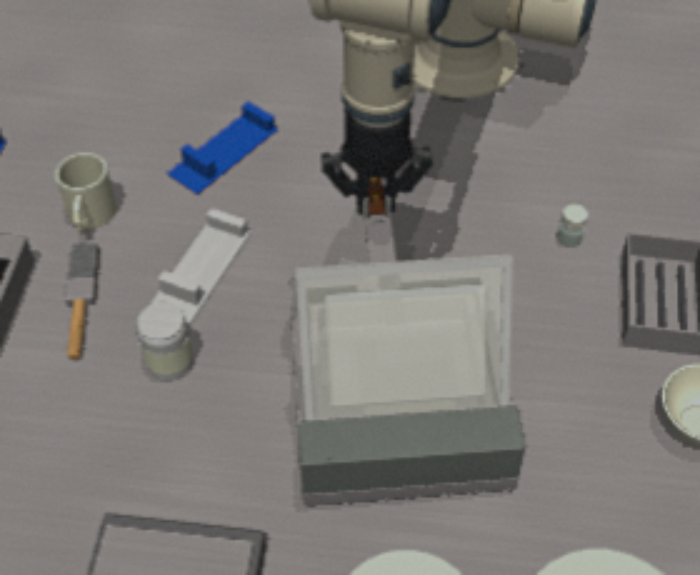

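Call:
move_arm([
  [-8,0,-1],
  [-16,0,-2],
  [-22,0,-2],
  [-26,0,-2],
  [-26,0,-2],
], spin=[0,0,0,0,0], claw=[0,0,0,0,0])

```text
clock: 11.05
ee_pos: [0.6382, -0.0793, 0.4353]
orientation: [0.0, -0.102, 0.995, 0.0]
ft_force: [-0.6, -0.5, -0.9]
gripper_width: 0.0199
finger_force: 121.3
```

```bash
python3 -c "from h import *;rep();pitch()"
```

```text
tip fwd of sill mm 168.63 lat -23.91 blade z 274.79 F [-0.63 -0.53 -0.92] M [-0.029  0.058 -0.018] yaw 0.2045 tilt [0.0001 0.0002] w 0.01987181681240573 11.05
pitch [-0.0231 -0.0042]
```

Call:
move_arm([
  [-3,0,0],
  [-5,0,0],
  [-5,0,0],
], spin=[0,0,0], claw=[0,0,0])

```text
clock: 11.4
ee_pos: [0.6427, -0.0784, 0.4358]
orientation: [0.0, -0.102, 0.995, -0.0]
ft_force: [-2.6, 0.1, -1.7]
gripper_width: 0.0194
finger_force: 121.4
```

Call:
move_arm([
  [15,0,0],
  [45,0,0],
  [90,0,0],
  [135,0,0],
  [180,0,0],
], spin=[0,0,0,0,0], claw=[0,0,0,0,0])

```text
clock: 11.9
ee_pos: [0.4649, -0.1149, 0.4358]
orientation: [0.001, -0.102, 0.995, -0.0]
ft_force: [-1.1, -0.8, -1.0]
gripper_width: 0.0196
finger_force: 121.4
```

```bash
python3 - <<'E'
from h import *
rep()
for n in("top","scene"):
    p,d=r.snapshot(n); C=cloud(n,d); a=C[...,:2]@A2-.5455; b=C[...,:2]@B2+.1824
    m=(abs(b)<.12)&(a>.10)&(a<.30)&(C[...,2]>.15); P=np.c_[a[m]-.235,C[m][:,2]-.0935]; print(n,m.sum())
    if m.sum()>50: print(P.min(0).round(3),P.max(0).round(3),"ang",np.percentile(np.arctan2(P[:,1],-P[:,0]),[5,50,95]).round(3))
    if n=="scene": save("s5",cv2.resize(p[100:330,180:460],(700,575)))
goto([.484+.0335,-.337-.0103,.165],-.298)
E
```

```text
tip fwd of sill mm -7.99 lat -23.97 blade z 275.3 F [-1.09 -0.77 -1.05] M [-0.003 -0.023  0.023] yaw 0.2049 tilt [ 0.0019 -0.0003] w 0.019563981503096965 11.9
top 447
[-0.069  0.171] [-0.033  0.213] ang [1.256 1.305 1.367]
scene 4015
[-0.071  0.057] [0.009 0.212] ang [1.269 1.377 1.573]
grasp [ 0.4629 -0.1154  0.2818] bladeyaw 0.2023 slide mm [  -6.7 -237.9  117.2] spin 0.5
```

View pics/s5.png

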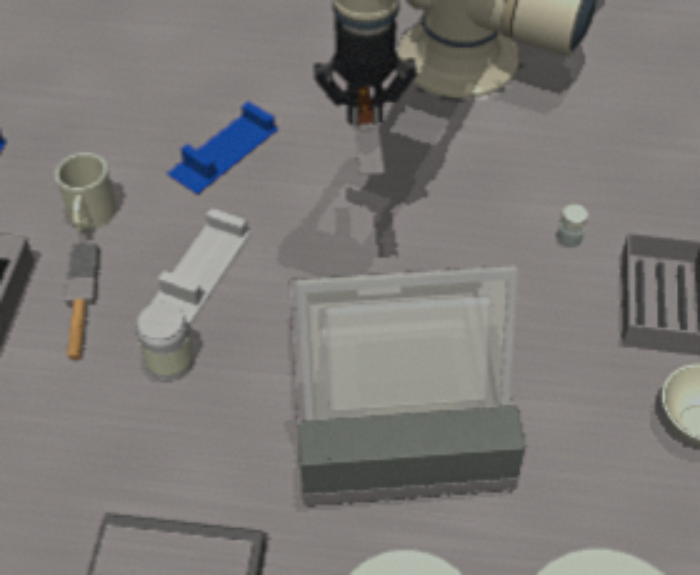

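Call:
move_arm([
  [-1,-48,0],
  [-2,-96,10],
  [-4,-144,30],
  [-6,-192,60],
  [-7,-238,90],
], spin=[0.1,0.2,0.3,0.4,0.5], claw=[0,0,0,0,0])

```text
clock: 12.5
ee_pos: [0.5198, -0.3374, 0.3528]
orientation: [0.002, 0.149, 0.989, -0.0]
ft_force: [0.8, 1.1, -1.2]
gripper_width: 0.0195
finger_force: 121.4
```

Call:
move_arm([
  [0,0,0],
  [0,0,0],
], spin=[0,0], claw=[0,0])

```text
clock: 12.7
ee_pos: [0.5194, -0.3363, 0.3511]
orientation: [-0.001, 0.148, 0.989, 0.001]
ft_force: [1.1, 0.2, -1.1]
gripper_width: 0.0196
finger_force: 121.3
```

```bash
python3 - <<'E'
from h import *
goto([.5188,-.3476,.0465],-.296); pitch()
p,R,q=tool(); E=ext("wrist"); p,d=r.snapshot("wrist"); C=cloud("wrist",d,E); 
hsv=cv2.cvtColor(p,cv2.COLOR_RGB2HSV); m=(hsv[...,0]<15)&(hsv[...,1]>110)&(hsv[...,2]<150); m[:,:285]=0; m[:,355:]=0
L=(C[m]-q)@R; print(m.sum(),np.percentile(L,[1,50,99],axis=0).round(4))
E
```

```text
grasp [ 0.5191 -0.336   0.1961] bladeyaw -0.2964 slide mm [ -3.5 -11.4 149.6] spin -0.0
pitch [-0.0243 -0.0041]
2924 [[-0.0166 -0.0057 -0.0062]
 [ 0.0716  0.0048 -0.0046]
 [ 0.0889  0.0106 -0.003 ]]
```

Call:
move_arm([
  [-3.5,-11.5,0],
  [-3.5,-11.5,45],
  [-3.5,-11.5,90],
  [-3.5,-11.5,130],
  [-3.5,-11.5,143],
], spin=[0,0,0,0,0], claw=[0,0,0,0,0])

```text
clock: 13.3
ee_pos: [0.518, -0.3464, 0.2061]
orientation: [-0.003, 0.147, 0.989, 0.001]
ft_force: [0.2, 0.8, -3.0]
gripper_width: 0.0195
finger_force: 121.3
```

Call:
move_arm([
  [0,0,2],
  [0,0,4],
  [0,0,6],
  [0,0,7],
  [0,0,7],
], spin=[0,0,0,0,0], claw=[0,0,0,0,0])

```text
clock: 13.8
ee_pos: [0.5191, -0.3477, 0.2045]
orientation: [0.001, 0.147, 0.989, -0.001]
ft_force: [0.4, 0.1, -1.8]
gripper_width: 0.0196
finger_force: 121.3
```

```bash
python3 - <<'E'
from h import *
goto([.5188,-.3476,.0435],-.296); pitch(); rep()
E
```

```text
grasp [ 0.5194 -0.3479  0.0495] bladeyaw -0.2958 slide mm [0.6 0.1 6. ] spin 0.0
pitch [-0.0291 -0.004 ]
tip fwd of sill mm -2.03 lat -262.93 blade z 43.73 F [-0.01  0.56 -1.09] M [0.021 0.03  0.008] yaw -0.2957 tilt [ 0.0012 -0.001 ] w 0.01944088241296584 13.85
```

Call:
move_arm([
  [0,0,1.5],
  [0,0,3],
  [0,0,4.5],
  [0,0,5],
  [0,0,5],
], spin=[0,0,0,0,0], claw=[0,0,0,0,0], newtons=60)

```text
clock: 14.35
ee_pos: [0.5189, -0.3475, 0.1985]
orientation: [0.0, 0.147, 0.989, -0.0]
ft_force: [-0.5, 1.6, 1.5]
gripper_width: 0.0196
finger_force: 122.0
```

```bash
python3 - <<'E'
from h import *
goto([.5188,-.3476,.0435],-.296); pitch(); rep()
E
```

```text
grasp [ 0.5189 -0.3475  0.0435] bladeyaw -0.2958 slide mm [ 0.1 -0.1  0. ] spin 0.0
pitch [-0.0236 -0.0041]
tip fwd of sill mm -2.3 lat -262.61 blade z 38.0 F [-1.79  0.36  2.1 ] M [0.04  0.103 0.002] yaw -0.2958 tilt [ 0.0002 -0.0002] w 0.019571779586327647 14.4
```

Seated (upward contact force). I'll release gently, then rise.

Call:
move_arm([
  [0,0,0],
  [0,0,0],
  [0,0,0],
  [0,0,0],
  [0,0,0],
], spin=[0,0,0,0,0], claw=[0.3,0.5,0.8,1,1], newtons=20)

```text
clock: 14.9
ee_pos: [0.5188, -0.3475, 0.1981]
orientation: [-0.0, 0.147, 0.989, 0.0]
ft_force: [0.1, 0.1, -0.2]
gripper_width: 0.0815
finger_force: 0.0
```

Call:
move_arm([
  [0,0,0],
  [0,0,-15],
  [0,0,-50],
  [0,0,-100],
  [0,0,-150],
], spin=[0,0,0,0,0], claw=[1,1,1,1,1])

```text
clock: 15.4
ee_pos: [0.5185, -0.3472, 0.3505]
orientation: [-0.0, 0.147, 0.989, 0.0]
ft_force: [1.1, 0.3, 0.4]
gripper_width: 0.0859
finger_force: 0.0
```

Call:
move_arm([
  [0,0,-50],
  [0,0,-50],
  [0,0,-50],
], spin=[0,0,0], claw=[1,1,1])

```text
clock: 15.7
ee_pos: [0.5187, -0.3473, 0.4019]
orientation: [0.003, 0.147, 0.989, -0.001]
ft_force: [0.1, 0.5, -1.3]
gripper_width: 0.0856
finger_force: 0.0
```

```bash
python3 - <<'E'
from h import *
rep(); E=ext("wrist"); p,d=r.snapshot("wrist"); save("w6",p); C=cloud("wrist",d,E)
hsv=cv2.cvtColor(p,cv2.COLOR_RGB2HSV); h,s,v=[hsv[...,i].astype(int) for i in range(3)]
m=((h<15)&(s>110)&(v<150)); m[:80]=0;m[230:]=0;m[:,:290]=0;m[:,350:]=0
P=plane("wrist",np.argwhere(m)[:,::-1],.048,E); R=cv2.minAreaRect(P[:,:2].astype(np.float32)); print(R,cv2.boxPoints(R).round(3).tolist(),C[m].mean(0),C[m][:,2].std())
E
```

```text
tip fwd of sill mm -1.89 lat -263.03 blade z 241.37 F [ 0.13  0.52 -1.34] M [-0.007  0.04   0.026] yaw -0.2958 tilt [ 0.0046 -0.0035] w 0.08556052911187251 15.7
((0.48299700021743774, -0.33523741364479065), (0.017867522314190865, 0.09983348101377487), 72.5408935546875) [[0.43299999833106995, -0.32899999618530273], [0.527999997138977, -0.35899999737739563], [0.5329999923706055, -0.34200000762939453], [0.43799999356269836, -0.31200000643730164]] [ 0.47963238 -0.33299122  0.04893827] 0.016473803083038474
```

View pics/w6.png

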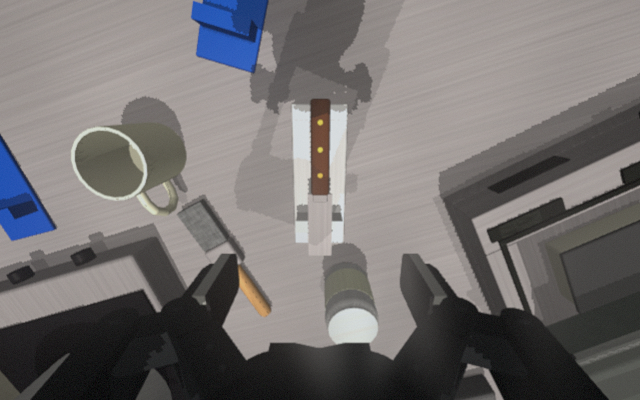

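The spatula lies back on its rest, with the handle from (320,98) to (320,194) and the blade to (319,255), as at the start. The lid stands open and the hand is clear of everything.

```bash
python3 -c "from rig import r;print(r.job_done())"
```

```text
the job is handed in; nothing more can be done
None
```

I levered the lid up at the notch, about 24 mm right of the middle (packer's -y side), and swung it open to its stop. The spatula is back on its rest and released, and I handed the job in at about 16 s on the robot's clock; no verdict was returned.

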